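# Clear the storage case from the pill dispenser, then advance it

### The arm

A 6-joint arm with a two-finger parallel gripper is mounted at the origin on the work surface. World frame = base frame: x ahead of the robot, y to its left, z up, the work surface at z = 0. Lengths are in mm, angles in rad, forces in N, time in s.
With the tool pointing down it reaches from about 350 to 775 mm from the base axis. Payload 7.3 kg.
Tool frame: the origin (TCP) lies at the very end of the fingers, on their centre line; the grasp point (between the pads) lies bot.grasp_offset behind it (bot.grasp_offset is the distance from the TCP to the grasp point, in mm); z points along the fingers, y is the line along which they close (so a half turn about z gives the same grasp; the last joint's range is limited). The gripper opens to 92 mm and grips with 3 to 60 N. Pads are 19 mm wide; open, the fingers measure 130 mm over their backs; the gripper's body (75 mm by 190 mm) begins 47 mm behind the grasp point.
Start: joints at [1.001, 0.342, 1.524, -0, 1.275, -0.146], TCP at [215.883, 478.581, 226.741] pointing down, gripper open.
Joint ranges: [-2.53, 2.53], [-0.77, 2.02], [0.04, 2.7], [-1, 4.14], [0.28, 2.66], [-3.11, 3.11]. Speed limits (rad/s): [2.57, 2.57, 3.14, 3.14, 3.14, 3.14].

### API

Orientations are given as [roll, pitch, yaw] about the fixed x, y, z axes, in that order (R = Rz(yaw) Ry(pitch) Rx(roll)).
In Python, from plant import bot gives the robot as it stands. The module is installed in compiled form; this text tells all that it offers.
- The arm moves only by the shell command python3 -m handwheel 'ROWS'. ROWS is JSON, a list of rows, each an object of numbers: "claw": the finger opening in mm, from 0 to 91.8; "dx", "dy", "dz": the shift along the tool's x, y, z in mm; "rx", "ry", "rz": the turn, a rotation vector about the tool's x, y, z in rad. A call has 1 to 10 rows; each row shifts and turns the commanded pose from where the row before left it, along the tool's axes as they then stand; what a row does not reach is not made up. A row lasts 1/10 s, in which the tool goes at most 50 mm and 8.59 degrees, less where a joint would pass 70% of its speed; a pose out of reach is approached as far as the arm can. A call is refused whole if a number of a shift passes 50 or a number of a turn 0.15, either way. A call with a gripper value outside its range is refused whole. The fingers move at their own pace and stop on an object; the grip force is fixed at half the most. Time passes only in rows, so rows that do not move let the fingers close. It gives the time, the measured TCP pose, the force and the opening at its end, in the units of the state.
- bot.get_obs(): the state, without advancing time (a new reading comes with each control period).
- bot.capture(name): name is "scene" or "top"; returns a dict with "frame" (480x640x3 uint8, red, green, blue), "camera_matrix" (3x3 intrinsics, pixels), "view" (4x4, takes a point from world to camera coordinates). Camera axes: x right, y down, z forward; pixel columns grow to the right and rows downward; lengths in mm; the calibration is good to about 2 mm. A picture is of the moment at which its call begins. There is no depth.
- bot.close_job(): hands the job in, once; it reports no verdict.
The state is a dict: "time": time; "joint_positions": joint angles; "dq": joint speeds; "tau": joint torques, N m; "tool_pos": TCP position; "tcp_rot": TCP orientation; "contact_force": force on the tool from outside, world axes, zero at the start; "moment": the same for the moment, N m; "grip_width": finger opening in mm.
Only numpy, scipy, OpenCV 4.12 (cv2) and the standard library are available. Lean on these libraries where they do the work, as an engineer would, in place of code of your own. Each camera call takes 0.05 s, during which the arm holds its last target. There are 200 camera calls.

### The job

The flat storage case leaning in the pill dispenser's catch tray blocks the advance lever: lift it out without letting it fall over, and lower it upright, bottom end down, into the empty storage bin, letting go only once it stands on the bin's floor. Then swing the dispenser's lever all the way to its stop and release it so that it springs back to rest. Leave the cup, the jar and the bottle standing where they are.

Things in the scene. Friction and masses are not known exactly. Their poses are not given: they have to be found in the camera images.
- dispenser: White pill dispenser, fixed. Housing 130 (x) x 140 (y) x 60 mm high; origin at the centre of its underside, z up. Round grey drum window on top (radius 58, top at z = 64 mm). A shallow catch tray, 130 mm wide, runs out from the housing's +x face (x = 65) to x = 121.5 mm: floor 6 mm thick, front wall 4 mm thick and 24 mm high, side walls 16 mm high.
- lever (a joint): Angle (rad) of the dispenser's grey sprung lever: 0 at rest, grows clockwise seen from above, stop at 1.15. Pivot: the dispenser's vertical axis through its origin. At rest the arm points 60 degrees counter-clockwise of the dispenser's +x (towards its +y side), at the stop 6 degrees clockwise of +x. About 2 N at the knob holds it at the stop.
- lever_knob (a point): Point on the axis of the lever's upright round knob, at z = 100 mm. The knob is a vertical cylinder of 18 mm diameter, 100 mm from the lever's pivot, from z = 66 to 116 mm; the arm below it is 16 mm wide with its top at z = 74 mm.
- lever_pivot (a point): Point on the lever's vertical pivot axis, at z = 100 mm (22 mm above the hub, whose top is at 79 mm).
- case: Flat frosted closed case: 24 mm thick (its x), 110 wide (its y), 170 tall (its z); about 180 g, heavier low down. Origin at the centre of its bottom face, z towards its top (the end with the grey lid seam). It starts standing in the catch tray, leaning 30 degrees from vertical on the housing's top edge, top towards the housing; above 75 mm from its bottom both faces are free.
- bin: Open-topped frosted storage bin, fixed, empty: outside 66 (x) x 160 (y) x 80 mm high, walls and floor 5 mm thick, so the bay is 56 x 150 mm. Origin at the centre of its underside, z up. The case goes in standing, its width along the bin's y.
- cup: Frosted open cup, 72 mm across the rim, 95 mm high, loose; origin at the centre of its underside. Leave alone.
- jar: Round glass jar with white cap, 56 mm diameter, 80 mm high, loose; origin at the centre of its underside. Leave alone.
- flask: White bottle, 48 mm diameter, 130 mm high, loose; origin at the centre of its underside. Leave alone.
There are look-alikes about, which are no part of the job. Several things look just like the dispenser: the one meant starts nearest to the robot's base. What is shaped like the bin but yellow is not meant.

How it is judged:
By the outcome, as a careful person would: the job done as asked, in the order asked, and still so for the second after the job is handed in, with the robot touching nothing.
It also fails if it takes over 59 s, if anything falls off the work surface, if the arm or the gripper's body presses on something with over 40 N, if the wrist force passes 120 N, or if a joint passes its speed limit or range.

## Working session

There is one attempt and no reset: what is moved stays moved. The work goes in short steps, Python scripts to look and compute and a shell command to move; the robot and the scene stay as the last step left them, time stands still between calls to the robot, and variables do not carry over. Pictures are saved under pics/ and viewed, on a budget of 10 in all, crops included, one or two more only if the job needs it, and the job is handed in when it is done.

```bash
mkdir -p pics; python3 - <<'E'
from plant import bot
import cv2,numpy as np
o=bot.get_obs();print(o['time'],o['tool_pos'],o['tcp_rot'],o['grip_width'],bot.grasp_offset)
for n in("scene","top"):
    c=bot.capture(n);cv2.imwrite(f"pics/{n}0.png",c["frame"][:,:,::-1]);np.savez(f"{n}0.npz",**c)
    print(c["camera_matrix"].round(1).tolist(),c["view"].round(3).tolist())
E
```

```text
0.0 [215.65860833 478.21827031 226.06046651] [-3.14011238e+00 -1.97072367e-04  2.71779810e+00] 92.11241852121954 18.8
[[542.9, 0.0, 317.3], [0.0, 542.9, 234.1], [0.0, 0.0, 1.0]] [[0.537, 0.843, -0.008, -272.442], [0.551, -0.358, -0.754, -181.261], [-0.638, 0.401, -0.657, 1540.92], [0.0, 0.0, 0.0, 1.0]]
[[463.7, 0.0, 319.0], [0.0, 463.7, 247.5], [0.0, 0.0, 1.0]] [[-0.0, -1.0, -0.026, 38.815], [-0.997, 0.002, -0.073, 506.264], [0.073, 0.026, -0.997, 888.036], [0.0, 0.0, 0.0, 1.0]]
```

View pics/scene0.png

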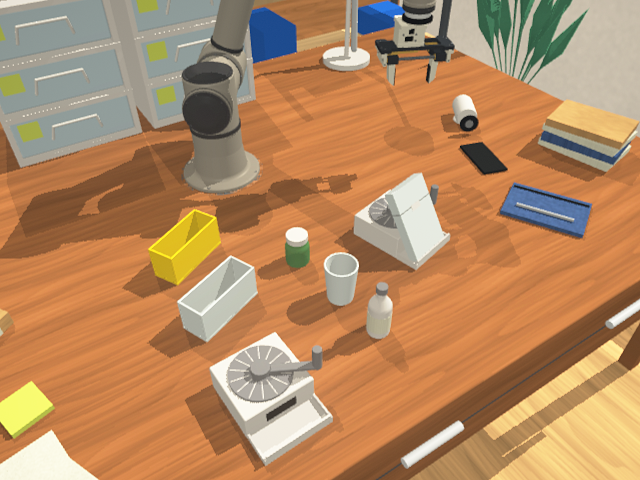

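View pics/top0.png

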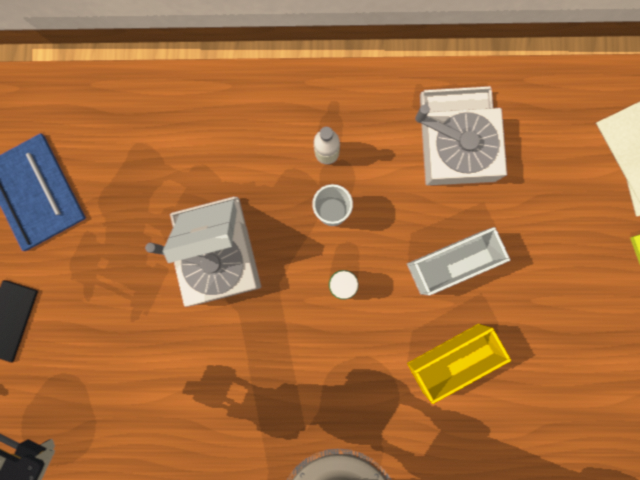

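The scene view shows the target dispenser at about (400,220) with the case leaning on it, and the white bin at (218,298). In the top view they are at (213,265) and (459,262). The cup (333,205), jar (343,285) and bottle (327,145) stand between them. I'll enlarge the corners.

```bash
python3 - <<'E'
import cv2,numpy as np
s=cv2.imread("pics/scene0.png");t=cv2.imread("pics/top0.png")
def cr(im,x,y,w,h,k,name):
    c=cv2.resize(im[y:y+h,x:x+w],None,fx=k,fy=k,interpolation=cv2.INTER_CUBIC)
    for i in range(0,w,10):
        cv2.line(c,(i*k,0),(i*k,8 if i%50 else 16),(0,0,255),1)
        if i%20==0: cv2.putText(c,str(x+i),(i*k,24),0,.35,(0,0,255),1)
    for j in range(0,h,10):
        cv2.line(c,(0,j*k),(8,j*k),(0,0,255),1)
        if j%20==0: cv2.putText(c,str(y+j),(10,j*k+4),0,.35,(0,0,255),1)
    return c
a=cr(t,140,190,130,120,3,0);b=cr(t,400,220,130,100,3,0)
c=cr(s,345,165,130,110,3,0);d=cr(s,165,245,130,100,3,0)
L=np.vstack([a[:270+60],c[:270+0]]) if 0 else None
m=np.zeros((600,800,3),np.uint8)
def put(im,x,y): 
    h=min(im.shape[0],600-y);w=min(im.shape[1],800-x);m[y:y+h,x:x+w]=im[:h,:w]
a=cr(t,140,190,133,120,3,0);c=cr(s,345,170,133,100,3,0)
put(a,0,0);put(cr(s,345,168,133,80,3,0),0,360);put(b,400,0);put(cr(s,170,250,133,95,3,0),400,300)
m2=m;cv2.imwrite("pics/m1.png",m2)
E
```

```text
(no output)
```

View pics/m1.png

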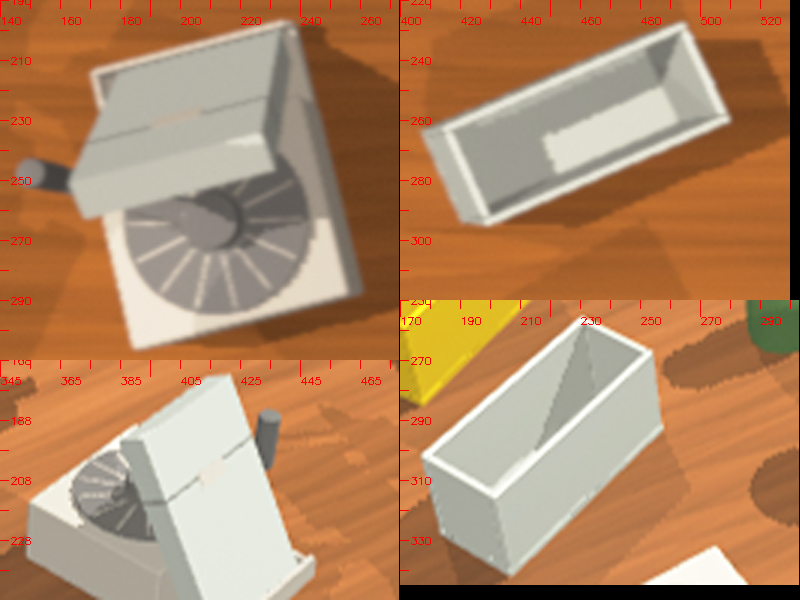

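The montage gives usable corners for the housing, tray, case lid and bin rim in both views. I'll cast rays through them and check the lengths against the given sizes.

```bash
cat > h.py <<'E'
import numpy as np
C={n:dict(np.load(f"{n}0.npz")) for n in("scene","top")}
def ray(n,uv):
    V=C[n]["view"];R=V[:3,:3];t=V[:3,3]
    d=R.T@np.linalg.inv(C[n]["camera_matrix"])@np.array([uv[0],uv[1],1.]);return -R.T@t,d
def onz(n,uv,z):
    o,d=ray(n,uv);return o+d*(z-o[2])/d[2]
def tri(a,b):
    A=np.zeros((3,3));y=np.zeros(3)
    for n,uv in(("scene",a),("top",b)):
        o,d=ray(n,uv);d/=np.linalg.norm(d);P=np.eye(3)-np.outer(d,d);A+=P;y+=P@o
    return np.linalg.solve(A,y)
E
python3 - <<'E'
from h import *
np.set_printoptions(precision=1,suppress=True)
ta=lambda u,v:(140+u/3-.33,190+v/3-.33);tb=lambda u,v:(400+(u-400)/3-.33,220+v/3-.33)
sc=lambda u,v:(345+u/3-.33,168+(v-360)/3-.33);sd=lambda u,v:(170+(u-400)/3-.33,250+(v-300)/3-.33)
def show(n,P):
    P=np.array(P);print(n);print(P);print(" sides",np.linalg.norm(np.roll(P,-1,0)-P,axis=1))
show("bin top",[onz("top",tb(*p),80) for p in((447,128),(685,24),(729,121),(488,224))])
show("bin scene",[onz("scene",sd(*p),80) for p in((424,456),(583,318),(652,351),(497,495))])
show("bin base scene",[onz("scene",sd(*p),0) for p in((440,532),(512,575),(663,430))])
show("disp top corners z60",[onz("top",ta(*p),60) for p in((133,348),(348,295))])
show("disp scene z60",[onz("scene",sc(*p),60) for p in((28,502),(137,428))])
show("tray z24 top",[onz("top",ta(*p),24) for p in((92,72),(293,22))])
show("case top front165,back153",[onz("top",ta(*p),z) for p,z in(((262,133),165),((68,183),165),((82,218),153),((275,170),153))])
show("case scene",[onz("scene",sc(*p),z) for p,z in(((143,440),165),((232,376),165),((214,374),153),((124,440),153))])
show("knob top z116",[onz("top",ta(32,172),116),onz("scene",sc(268,413),116)])
show("hub",[onz("top",ta(215,223),79)])
o,_=ray("top",(0,0));print(o)
E
```

```text
bin top
[[ 474.6 -137.8   80. ]
 [ 537.2 -281.8   80. ]
 [ 478.6 -306.3   80. ]
 [ 417.  -161.4   80. ]]
 sides [157.   63.6 157.5  62.3]
bin scene
[[ 479.7 -305.1   80. ]
 [ 417.3 -161.1   80. ]
 [ 473.8 -135.3   80. ]
 [ 536.2 -278.4   80. ]]
 sides [156.9  62.1 156.1  62.5]
bin base scene
[[ 475.7 -306.9    0. ]
 [ 536.3 -280.3   -0. ]
 [ 474.8 -134.5    0. ]]
 sides [ 66.2 158.3 172.4]
disp top corners z60
[[395.2 288.9  60. ]
 [428.  155.1  60. ]]
 sides [137.8 137.8]
disp scene z60
[[428.8 153.8  60. ]
 [398.5 287.1  60. ]]
 sides [136.7 136.7]
tray z24 top
[[573.5 331.3  24. ]
 [606.1 198.9  24. ]]
 sides [136.3 136.3]
case top front165,back153
[[518.4 186.4 165. ]
 [491.  293.6 165. ]
 [472.2 289.6 153. ]
 [498.8 181.5 153. ]]
 sides [110.6  22.7 111.3  23.4]
case scene
[[519.6 186.2 165. ]
 [493.  293.  165. ]
 [470.8 295.8 153. ]
 [500.  185.3 153. ]]
 sides [110.1  25.3 114.2  23. ]
knob top z116
[[500.8 333.1 116. ]
 [496.3 334.7 116. ]]
 sides [4.7 4.7]
hub
[[472.1 234.   79. ]]
 sides [0.]
[440.1  14.5 923.3]
```

Both views agree to within 2–4 mm and the sizes match. Estimates:
- **Dispenser:** centre about (474,236.5), yaw about 13.9°.
- **Case:** origin about (578,259.5,12).
- **Bin:** centre about (477,-221), yaw 23.4°.

I'll orient the tool first, yaw then tilt, and narrow the jaws so they clear the hub.

```bash
cat > go.py <<'E'
import numpy as np
from scipy.spatial.transform import Rotation as R
from plant import bot
np.set_printoptions(precision=3,suppress=True)
def tool(th,tilt):  # closing dir at heading th, tilt outwards (deg)
    t=np.radians(th);x=np.array([-np.sin(t),np.cos(t),0]);z=np.array([0,0,-1.])
    return R.from_matrix(np.array([x,np.cross(z,x),z]).T)*R.from_rotvec([-np.radians(tilt),0,0])
def need(p,th,tilt):
    o=bot.get_obs();r=R.from_euler('xyz',o['tcp_rot']);T=tool(th,tilt)
    print('t %.1f'%o['time'],'pos',o['tool_pos'],'F',o['contact_force'],'w %.1f'%o['grip_width'])
    print('rotvec',(r.inv()*T).as_rotvec(),'shift now-frame',r.inv().apply(p-o['tool_pos']),'target-frame',T.inv().apply(p-o['tool_pos']))
def case(s,org=(577.8,259.4,12),th=14):
    t=np.radians(th);return np.array(org)+s*np.array([-.5*np.cos(t),-.5*np.sin(t),.866])
E
python3 -m handwheel '[{"claw":50,"rz":0.13},{"claw":50,"rz":0.13},{"claw":50,"rz":0.13},{"claw":50,"rz":0.13},{"claw":50,"rz":0.13},{"claw":50,"rz":0.13},{"claw":50,"rz":0.12}]'
python3 -m handwheel '[{"claw":50,"rx":-0.13},{"claw":50,"rx":-0.13},{"claw":50,"rx":-0.13},{"claw":50,"rx":-0.134},{"claw":50}]'
python3 -c "
from go import *
print(case(214),case(114));need(case(214),14,30)"
```

```text
[473.978 233.514 197.324] [522.493 245.61  110.724]
t 0.1 pos [215.686 478.263 226.115] F [0.624 0.572 0.161] w 91.8
rotvec [-0.489 -0.236  0.882] shift now-frame [-336.091 -116.851   28.889] target-frame [-299.965  151.37   120.638]invalid input at $[0]: expected keys claw, dx, dy, dz, rx, ry, rz
invalid input at $[0]: expected keys claw, dx, dy, dz, rx, ry, rz
```

All seven keys are required in every row.

```bash

python3 -m handwheel '[{"claw":50,"dx":0,"dy":0,"dz":0,"rx":0,"ry":0,"rz":0.13},{"claw":50,"dx":0,"dy":0,"dz":0,"rx":0,"ry":0,"rz":0.13},{"claw":50,"dx":0,"dy":0,"dz":0,"rx":0,"ry":0,"rz":0.13},{"claw":50,"dx":0,"dy":0,"dz":0,"rx":0,"ry":0,"rz":0.13},{"claw":50,"dx":0,"dy":0,"dz":0,"rx":0,"ry":0,"rz":0.13},{"claw":50,"dx":0,"dy":0,"dz":0,"rx":0,"ry":0,"rz":0.13},{"claw":50,"dx":0,"dy":0,"dz":0,"rx":0,"ry":0,"rz":0.12}]'
python3 -m handwheel '[{"claw":50,"dx":0,"dy":0,"dz":0,"rx":-0.13,"ry":0,"rz":0},{"claw":50,"dx":0,"dy":0,"dz":0,"rx":-0.13,"ry":0,"rz":0},{"claw":50,"dx":0,"dy":0,"dz":0,"rx":-0.13,"ry":0,"rz":0},{"claw":50,"dx":0,"dy":0,"dz":0,"rx":-0.134,"ry":0,"rz":0},{"claw":50,"dx":0,"dy":0,"dz":0,"rx":0,"ry":0,"rz":0}]'
python3 -c "
from go import *
need(case(214),14,30)"
```

```text
time: 0.8
tool_pos: [215.8, 478.3, 226.3]
tcp_rot: [-3.141, 0.001, 1.813]
contact_force: [-0.3, 0.3, -0.7]
grip_width: 50.5
time: 1.3
tool_pos: [213.4, 477.2, 225.1]
tcp_rot: [2.617, 0.004, 1.822]
contact_force: [-1.0, -1.6, -0.5]
grip_width: 49.7
t 1.3 pos [213.417 477.154 225.084] F [-0.987 -1.614 -0.504] w 49.7
rotvec [ 0.001 -0.     0.007] shift now-frame [-300.564  151.77   121.039] target-frame [-299.438  154.025  120.981]
```

```bash

python3 -m handwheel '[{"claw":50,"dx":-30,"dy":15.4,"dz":12,"rx":0,"ry":0,"rz":0.007},{"claw":50,"dx":-30,"dy":15.4,"dz":12,"rx":0,"ry":0,"rz":0},{"claw":50,"dx":-30,"dy":15.4,"dz":12,"rx":0,"ry":0,"rz":0},{"claw":50,"dx":-30,"dy":15.4,"dz":12,"rx":0,"ry":0,"rz":0},{"claw":50,"dx":-30,"dy":15.4,"dz":12,"rx":0,"ry":0,"rz":0},{"claw":50,"dx":-30,"dy":15.4,"dz":12,"rx":0,"ry":0,"rz":0},{"claw":50,"dx":-30,"dy":15.4,"dz":12,"rx":0,"ry":0,"rz":0},{"claw":50,"dx":-30,"dy":15.4,"dz":12,"rx":0,"ry":0,"rz":0},{"claw":50,"dx":-30,"dy":15.4,"dz":12,"rx":0,"ry":0,"rz":0},{"claw":50,"dx":-30,"dy":15.4,"dz":12,"rx":0,"ry":0,"rz":0}]'
python3 -m handwheel '[{"claw":50,"dx":0,"dy":0,"dz":0,"rx":0,"ry":0,"rz":0},{"claw":50,"dx":0,"dy":0,"dz":0,"rx":0,"ry":0,"rz":0}]'
python3 - <<'E'
from go import *
import cv2
need(case(214),14,30)
ims=[bot.capture(n)["frame"][:,:,::-1] for n in("scene","top")]
a=cv2.resize(ims[0][120:320,340:540],None,fx=2,fy=2);b=cv2.resize(ims[1][150:350,120:320],None,fx=2,fy=2)
cv2.imwrite("pics/pre.png",np.hstack([a,b]))
E
```

```text
time: 2.3
tool_pos: [477.4, 232.1, 199.5]
tcp_rot: [2.617, -0.005, 1.811]
contact_force: [0.3, 2.0, -0.1]
grip_width: 50.1
time: 2.5
tool_pos: [476.5, 232.5, 199.0]
tcp_rot: [2.618, -0.004, 1.809]
contact_force: [0.4, 0.4, -0.1]
grip_width: 50.0
t 2.5 pos [476.498 232.472 198.985] F [ 0.41   0.425 -0.111] w 50.0
rotvec [-0.    -0.001 -0.008] shift now-frame [ 1.6   -2.741  0.344] target-frame [ 1.621 -2.729  0.342]
```

View pics/pre.png

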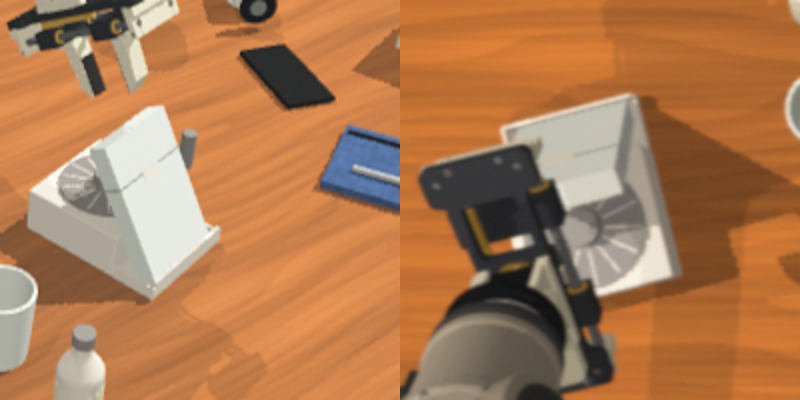

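The picture shows the gripper above the case and apparently offset towards +y. I'll check the fingertip pixels (scene about (397,165)) against the projection of the TCP.

```bash
python3 - <<'E'
from h import *
for n in C:
    for p in([476.5,232.5,199],[495.3,238.8,159.2],[501,257,216],[452,208,182]):
        q=C[n]["view"]@np.r_[p,1];k=C[n]["camera_matrix"]@q[:3];print(n,p,(k[:2]/k[2]).round(1))
from plant import bot
print(bot.get_obs()['time'],bot.get_obs()['tool_pos'],bot.get_obs()['joint_positions'])
import cv2
for n in C:
    c=bot.capture(n);print(np.abs(c["view"]-C[n]["view"]).max());cv2.imwrite(f"pics/{n}2.png",c["frame"][:,:,::-1])
E
```

```text
scene [476.5, 232.5, 199] [397.9 165.3]
scene [495.3, 238.8, 159.2] [403.8 183.2]
scene [501, 257, 216] [414.6 160.6]
scene [452, 208, 182] [381.8 169.8]
top [476.5, 232.5, 199] [192.7 258.3]
top [495.3, 238.8, 159.2] [196.3 248.2]
top [501, 257, 216] [174. 242.]
top [452, 208, 182] [210.7 274.1]
2.6 [475.32646723 233.79542851 199.00780927] [ 0.34029571  0.15315084  2.00369903 -0.10291607  0.46519073  0.18013424]
0.0
0.0
```

View pics/scene2.png

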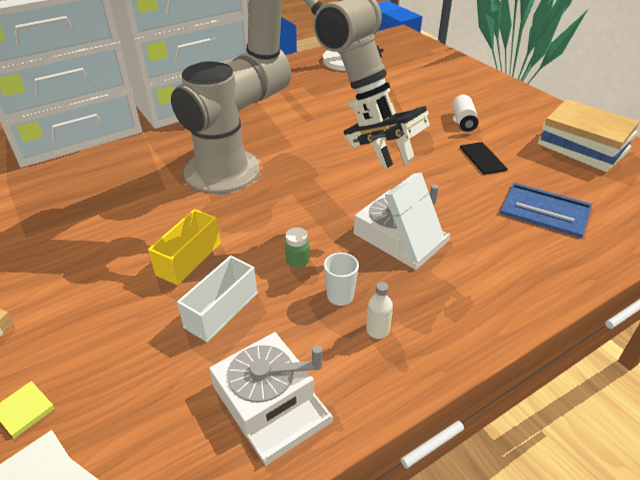

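The fingertips at (387,163) and (409,162) centre on the projected TCP (398,165), so the calibration holds. Advancing along the case axis.

```bash

python3 -m handwheel '[{"claw":50,"dx":0,"dy":-2,"dz":10,"rx":0,"ry":0,"rz":-0.005},{"claw":50,"dx":0,"dy":0,"dz":15,"rx":0,"ry":0,"rz":0},{"claw":50,"dx":0,"dy":0,"dz":15,"rx":0,"ry":0,"rz":0},{"claw":50,"dx":0,"dy":0,"dz":15,"rx":0,"ry":0,"rz":0},{"claw":50,"dx":0,"dy":0,"dz":0,"rx":0,"ry":0,"rz":0}]'
python3 -c "
from go import *
need(case(114),14,30)"
```

```text
time: 3.2
tool_pos: [499.6, 240.4, 148.0]
tcp_rot: [2.621, -0.001, 1.817]
contact_force: [-0.4, -0.3, 0.2]
grip_width: 50.1
t 3.2 pos [499.634 240.357 148.029] F [-0.421 -0.342  0.173] w 50.1
rotvec [-0.003 -0.002  0.002] shift now-frame [-0.512  1.794 44.027] target-frame [-0.433  1.657 44.033]
```

```bash

python3 -m handwheel '[{"claw":50,"dx":0,"dy":1,"dz":12,"rx":0,"ry":0,"rz":0},{"claw":50,"dx":0,"dy":0,"dz":12,"rx":0,"ry":0,"rz":0},{"claw":50,"dx":0,"dy":0,"dz":12,"rx":0,"ry":0,"rz":0},{"claw":50,"dx":0,"dy":0,"dz":8,"rx":0,"ry":0,"rz":0},{"claw":50,"dx":0,"dy":0,"dz":0,"rx":0,"ry":0,"rz":0},{"claw":50,"dx":0,"dy":0,"dz":0,"rx":0,"ry":0,"rz":0}]'
python3 - <<'E'
from go import *
import cv2
need(case(114),14,30)
ims=[bot.capture(n)["frame"][:,:,::-1] for n in("scene","top")]
a=cv2.resize(ims[0][120:280,330:490],None,fx=2.5,fy=2.5);b=cv2.resize(ims[1][170:330,120:280],None,fx=2.5,fy=2.5)
cv2.imwrite("pics/grasp.png",np.hstack([a,b]))
E
```

```text
time: 3.8
tool_pos: [524.3, 247.1, 118.4]
tcp_rot: [2.627, 0.001, 1.815]
contact_force: [0.2, 0.7, 0.9]
grip_width: 50.0
t 3.8 pos [524.273 247.125 118.446] F [0.206 0.655 0.914] w 50.0
rotvec [-0.009  0.001  0.   ] shift now-frame [-1.033 -5.623  5.693] target-frame [-1.039 -5.674  5.641]
```

View pics/grasp.png

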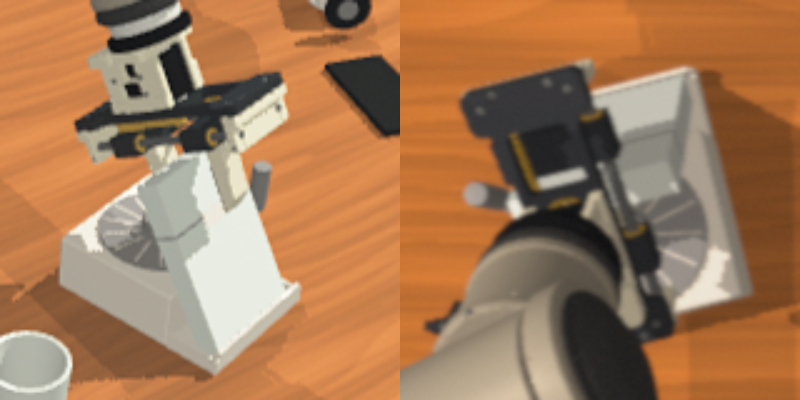

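The fingers straddle the case with one on each face, and the front fingertip is at about (235,205) in the crop. The measured pose is off by 5.6 mm in dy, so I'll check for lag or a joint limit.

```bash
python3 -m handwheel '[{"claw":50,"dx":0,"dy":0,"dz":0,"rx":0,"ry":0,"rz":0},{"claw":50,"dx":0,"dy":0,"dz":0,"rx":0,"ry":0,"rz":0}]'
python3 -c "
from go import *
need(case(114),14,30);print(bot.get_obs()['joint_positions'],bot.get_obs()['dq'])"
```

```text
time: 4.1
tool_pos: [524.2, 247.1, 118.8]
tcp_rot: [2.627, 0.001, 1.815]
contact_force: [0.3, -0.3, 0.3]
grip_width: 50.1
t 4.1 pos [524.175 247.087 118.828] F [ 0.3   -0.326  0.321] w 50.1
rotvec [-0.009  0.001  0.   ] shift now-frame [-1.019 -5.723  6.073] target-frame [-1.026 -5.774  6.024]
[ 0.333  0.368  1.98  -0.159  0.283  0.23 ] [ 0.001  0.001 -0.001 -0.     0.001  0.001]
```

Joint 5 is at its 0.28 lower limit, so I'll grasp about 12 mm higher on the case, still well below its top.

```bash
python3 -m handwheel '[{"claw":50,"dx":0,"dy":-3,"dz":-3,"rx":0,"ry":0,"rz":0},{"claw":50,"dx":-1,"dy":-3,"dz":-4,"rx":-0.009,"ry":0,"rz":0},{"claw":50,"dx":0,"dy":0,"dz":0,"rx":0,"ry":0,"rz":0},{"claw":50,"dx":0,"dy":0,"dz":0,"rx":0,"ry":0,"rz":0}]'
python3 -c "
from go import *
need(case(126),14,30);print(bot.get_obs()['joint_positions'])"
```

```text
time: 4.5
tool_pos: [516.7, 244.7, 124.5]
tcp_rot: [2.622, 0.002, 1.815]
contact_force: [0.9, 0.0, -0.3]
grip_width: 50.0
t 4.5 pos [516.657 244.731 124.543] F [ 0.877  0.019 -0.331] w 50.0
rotvec [-0.004  0.002  0.   ] shift now-frame [-0.553 -1.811  2.913] target-frame [-0.559 -1.821  2.906]
[ 0.334  0.346  1.998 -0.167  0.283  0.239]
```

That's within 2 mm and 0.3°, so close the gripper.

```bash
python3 -m handwheel '[{"claw":36,"dx":0,"dy":-1,"dz":0,"rx":0,"ry":0,"rz":0},{"claw":30,"dx":0,"dy":0,"dz":0,"rx":0,"ry":0,"rz":0},{"claw":24,"dx":0,"dy":0,"dz":0,"rx":0,"ry":0,"rz":0},{"claw":15,"dx":0,"dy":0,"dz":0,"rx":0,"ry":0,"rz":0},{"claw":15,"dx":0,"dy":0,"dz":0,"rx":0,"ry":0,"rz":0},{"claw":15,"dx":0,"dy":0,"dz":0,"rx":0,"ry":0,"rz":0}]'
python3 -c "
from go import *
need(case(129),14,30);print(bot.get_obs()['joint_positions'])"
```

```text
time: 5.1
tool_pos: [515.4, 244.4, 123.6]
tcp_rot: [2.624, 0.002, 1.814]
contact_force: [-3.2, 0.1, -0.7]
grip_width: 23.8
t 5.1 pos [515.411 244.424 123.566] F [-3.164  0.073 -0.707] w 23.8
rotvec [-0.006  0.002  0.   ] shift now-frame [-0.562 -0.223 -0.296] target-frame [-0.562 -0.221 -0.299]
[ 0.335  0.347  2.    -0.168  0.284  0.24 ]
```

Gripped at 23.8 mm. Lifting out, midway between vertical and the case axis.

```bash
python3 -m handwheel '[{"claw":15,"dx":0,"dy":1.3,"dz":-5,"rx":0,"ry":0,"rz":0},{"claw":15,"dx":0,"dy":2.6,"dz":-10,"rx":0,"ry":0,"rz":0},{"claw":15,"dx":0,"dy":2.6,"dz":-10,"rx":0,"ry":0,"rz":0},{"claw":15,"dx":0,"dy":0,"dz":0,"rx":0,"ry":0,"rz":0}]'
python3 -m handwheel '[{"claw":15,"dx":0,"dy":4,"dz":-15,"rx":0,"ry":0,"rz":0},{"claw":15,"dx":0,"dy":4,"dz":-15,"rx":0,"ry":0,"rz":0},{"claw":15,"dx":0,"dy":5,"dz":-20,"rx":0,"ry":0,"rz":0},{"claw":15,"dx":0,"dy":5,"dz":-20,"rx":0,"ry":0,"rz":0},{"claw":15,"dx":0,"dy":5,"dz":-20,"rx":0,"ry":0,"rz":0},{"claw":15,"dx":0,"dy":5,"dz":-20,"rx":0,"ry":0,"rz":0},{"claw":15,"dx":0,"dy":5,"dz":-20,"rx":0,"ry":0,"rz":0},{"claw":15,"dx":0,"dy":0,"dz":0,"rx":0,"ry":0,"rz":0}]'
python3 - <<'E'
from go import *
import cv2
need([477,-221,330],23.4,0)
ims=[bot.capture(n)["frame"][:,:,::-1] for n in("scene","top")]
cv2.imwrite("pics/lift.png",np.hstack([ims[0][60:300,250:650],ims[1][120:360,100:500]]))
E
```

```text
time: 5.5
tool_pos: [510.1, 243.4, 151.3]
tcp_rot: [2.619, 0.001, 1.814]
contact_force: [-0.3, -1.2, -1.3]
grip_width: 23.5
time: 6.3
tool_pos: [475.4, 235.0, 281.5]
tcp_rot: [2.617, 0.001, 1.815]
contact_force: [1.2, 0.0, -1.3]
grip_width: 24.1
t 6.3 pos [475.398 235.047 281.505] F [ 1.161  0.025 -1.284] w 24.1
rotvec [ 0.524  0.044 -0.161] shift now-frame [-443.013  -69.841  -95.89 ] target-frame [-419.175 -179.648  -48.495]
```

View pics/lift.png

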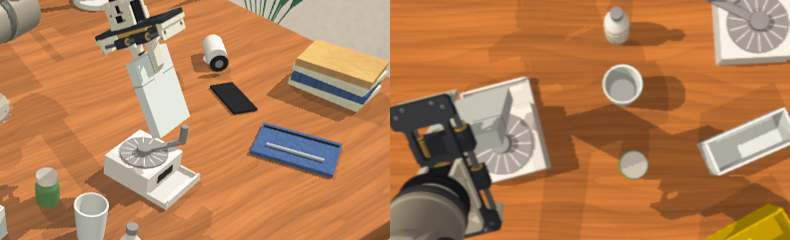

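The case is clear of the tray, held in the jaws, with the lever undisturbed at rest. Turning it upright, raising it, then travelling.

```bash
python3 -m handwheel '[{"claw":15,"dx":0,"dy":6,"dz":-10,"rx":0.105,"ry":0,"rz":0},{"claw":15,"dx":0,"dy":5,"dz":-10,"rx":0.105,"ry":0,"rz":0},{"claw":15,"dx":0,"dy":3,"dz":-10,"rx":0.105,"ry":0,"rz":0},{"claw":15,"dx":0,"dy":2,"dz":-10,"rx":0.105,"ry":0,"rz":0},{"claw":15,"dx":0,"dy":1,"dz":-10,"rx":0.104,"ry":0,"rz":0},{"claw":15,"dx":0,"dy":0,"dz":0,"rx":0,"ry":0,"rz":-0.08},{"claw":15,"dx":0,"dy":0,"dz":0,"rx":0,"ry":0,"rz":-0.084},{"claw":15,"dx":0,"dy":0,"dz":0,"rx":0,"ry":0,"rz":0}]'
python3 -c "
from go import *
need([477,-221,330],23.4,0)"
```

```text
time: 7.2
tool_pos: [475.4, 234.8, 329.6]
tcp_rot: [-3.133, 0.001, 1.979]
contact_force: [0.3, -0.1, -1.5]
grip_width: 24.1
t 7.2 pos [475.387 234.755 329.627] F [ 0.34  -0.105 -1.498] w 24.1
rotvec [-0.008  0.001 -0.   ] shift now-frame [-418.997 -179.316    1.501] target-frame [-418.912 -179.522   -0.373]
```

```bash
python3 -m handwheel '[{"claw":15,"dx":-15,"dy":-6.4,"dz":0,"rx":-0.008,"ry":0,"rz":0},{"claw":15,"dx":-25,"dy":-10.7,"dz":0,"rx":0,"ry":0,"rz":0},{"claw":15,"dx":-35,"dy":-15,"dz":0,"rx":0,"ry":0,"rz":0},{"claw":15,"dx":-35,"dy":-15,"dz":0,"rx":0,"ry":0,"rz":0},{"claw":15,"dx":-35,"dy":-15,"dz":0,"rx":0,"ry":0,"rz":0},{"claw":15,"dx":-35,"dy":-15,"dz":0,"rx":0,"ry":0,"rz":0},{"claw":15,"dx":-35,"dy":-15,"dz":0,"rx":0,"ry":0,"rz":0},{"claw":15,"dx":-35,"dy":-15,"dz":0,"rx":0,"ry":0,"rz":0},{"claw":15,"dx":-35,"dy":-15,"dz":0,"rx":0,"ry":0,"rz":0},{"claw":15,"dx":-35,"dy":-15,"dz":0,"rx":0,"ry":0,"rz":0}]'
python3 -m handwheel '[{"claw":15,"dx":-35,"dy":-15,"dz":0,"rx":0,"ry":0,"rz":0},{"claw":15,"dx":-30,"dy":-12.9,"dz":0,"rx":0,"ry":0,"rz":0},{"claw":15,"dx":-20,"dy":-8.6,"dz":0,"rx":0,"ry":0,"rz":0},{"claw":15,"dx":-10,"dy":-4.3,"dz":0,"rx":0,"ry":0,"rz":0},{"claw":15,"dx":0,"dy":0,"dz":0,"rx":0,"ry":0,"rz":0},{"claw":15,"dx":0,"dy":0,"dz":0,"rx":0,"ry":0,"rz":0}]'
python3 -c "
from go import *
need([477,-221,330],23.4,0)"
```

```text
time: 8.2
tool_pos: [475.8, -114.8, 330.9]
tcp_rot: [3.14, 0.0, 1.976]
contact_force: [0.4, -0.6, -0.9]
grip_width: 24.1
time: 8.8
tool_pos: [476.3, -215.8, 331.4]
tcp_rot: [3.139, -0.0, 1.978]
contact_force: [0.3, -0.3, -2.0]
grip_width: 23.8
t 8.8 pos [ 476.282 -215.839  331.363] F [ 0.274 -0.256 -2.025] w 23.8
rotvec [ 0.002 -0.    -0.001] shift now-frame [-5.023 -1.387  1.36 ] target-frame [-5.022 -1.391  1.363]
```

```bash
python3 -m handwheel '[{"claw":15,"dx":-5,"dy":-1.4,"dz":10,"rx":0,"ry":0,"rz":0},{"claw":15,"dx":0,"dy":0,"dz":20,"rx":0,"ry":0,"rz":0},{"claw":15,"dx":0,"dy":0,"dz":25,"rx":0,"ry":0,"rz":0},{"claw":15,"dx":0,"dy":0,"dz":25,"rx":0,"ry":0,"rz":0},{"claw":15,"dx":0,"dy":0,"dz":20,"rx":0,"ry":0,"rz":0},{"claw":15,"dx":0,"dy":0,"dz":10,"rx":0,"ry":0,"rz":0},{"claw":15,"dx":0,"dy":0,"dz":0,"rx":0,"ry":0,"rz":0},{"claw":15,"dx":0,"dy":0,"dz":0,"rx":0,"ry":0,"rz":0}]'
python3 - <<'E'
from go import *
import cv2
need([477,-221,134],23.4,0)
ims=[bot.capture(n)["frame"][:,:,::-1] for n in("scene","top")]
a=cv2.resize(ims[0][150:350,130:330],None,fx=2,fy=2);b=cv2.resize(ims[1][170:370,370:570],None,fx=2,fy=2)
cv2.imwrite("pics/above.png",np.hstack([a,b]))
E
```

```text
time: 9.6
tool_pos: [477.7, -221.7, 222.4]
tcp_rot: [3.138, 0.002, 1.979]
contact_force: [-0.6, -0.8, -2.3]
grip_width: 23.8
t 9.6 pos [ 477.711 -221.708  222.413] F [-0.577 -0.807 -2.261] w 23.8
rotvec [ 0.003  0.002 -0.   ] shift now-frame [ 1.105 -0.648 88.409] target-frame [ 0.932 -0.371 88.413]
```

View pics/above.png

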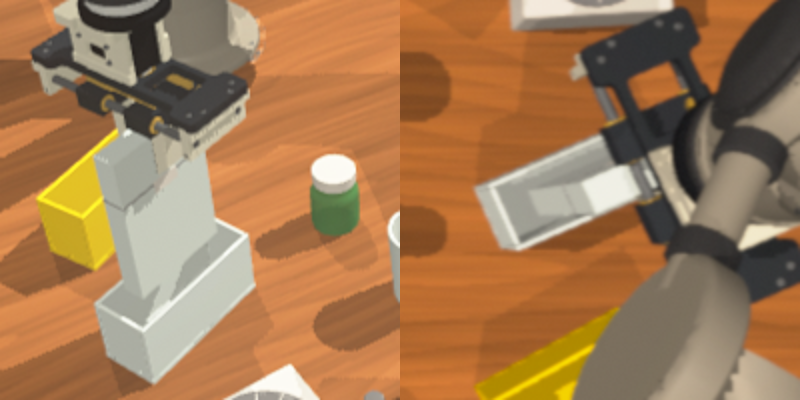

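The case hangs upright over the bin opening: in the crop its bottom edge runs from about (155,305) to (215,225). I'll compare with the projected corners.

```bash
python3 - <<'E'
from h import *
o=np.array([477.7,-221.7,93.4]);w=np.array([-.397,.918,0]);t=np.array([.918,.397,0])
for a in(-55,55):
  for b in(-12,12):
   for z in (0,170):
    for n in("scene",):
     p=o+a*w+b*t+[0,0,z];q=C[n]["view"]@np.r_[p,1];k=C[n]["camera_matrix"]@q[:3];uv=k[:2]/k[2];print(a,b,z,((uv-[130,150])*2).round(0))
E
```

```text
-55 -12 0 [124. 288.]
-55 -12 170 [ 92. 155.]
-55 12 0 [142. 298.]
-55 12 170 [112. 165.]
55 -12 0 [198. 223.]
55 -12 170 [178.  91.]
55 12 0 [216. 232.]
55 12 170 [197. 100.]
```

They match within a few mm, and the bay has 16–20 mm of clearance. Lowering, then slowing near the floor.

```bash
python3 -m handwheel '[{"claw":15,"dx":0,"dy":0,"dz":10,"rx":0,"ry":0,"rz":0},{"claw":15,"dx":0,"dy":0,"dz":15,"rx":0,"ry":0,"rz":0},{"claw":15,"dx":0,"dy":0,"dz":15,"rx":0,"ry":0,"rz":0},{"claw":15,"dx":0,"dy":0,"dz":15,"rx":0,"ry":0,"rz":0},{"claw":15,"dx":0,"dy":0,"dz":12,"rx":0,"ry":0,"rz":0},{"claw":15,"dx":0,"dy":0,"dz":8,"rx":0,"ry":0,"rz":0},{"claw":15,"dx":0,"dy":0,"dz":4,"rx":0,"ry":0,"rz":0},{"claw":15,"dx":0,"dy":0,"dz":0,"rx":0,"ry":0,"rz":0},{"claw":15,"dx":0,"dy":0,"dz":0,"rx":0,"ry":0,"rz":0}]'
python3 -m handwheel '[{"claw":15,"dx":0,"dy":0,"dz":2,"rx":0,"ry":0,"rz":0},{"claw":15,"dx":0,"dy":0,"dz":2,"rx":0,"ry":0,"rz":0},{"claw":15,"dx":0,"dy":0,"dz":0,"rx":0,"ry":0,"rz":0}]'
```

```text
time: 10.6
tool_pos: [477.8, -222.0, 143.2]
tcp_rot: [3.139, 0.002, 1.978]
contact_force: [-0.4, -0.7, -0.5]
grip_width: 24.0
time: 10.9
tool_pos: [477.4, -221.8, 138.6]
tcp_rot: [3.139, 0.001, 1.978]
contact_force: [0.3, 0.2, -2.3]
grip_width: 23.7
```

```bash
python3 -m handwheel '[{"claw":15,"dx":0,"dy":0,"dz":2,"rx":0,"ry":0,"rz":0},{"claw":15,"dx":0,"dy":0,"dz":1,"rx":0,"ry":0,"rz":0},{"claw":15,"dx":0,"dy":0,"dz":0,"rx":0,"ry":0,"rz":0}]'
python3 -m handwheel '[{"claw":15,"dx":0,"dy":0,"dz":1,"rx":0,"ry":0,"rz":0},{"claw":15,"dx":0,"dy":0,"dz":1,"rx":0,"ry":0,"rz":0},{"claw":15,"dx":0,"dy":0,"dz":0,"rx":0,"ry":0,"rz":0}]'
```

```text
time: 11.2
tool_pos: [477.4, -221.7, 135.5]
tcp_rot: [3.139, 0.001, 1.978]
contact_force: [-0.1, -0.7, -1.3]
grip_width: 23.7
time: 11.5
tool_pos: [477.5, -221.8, 133.7]
tcp_rot: [3.139, 0.001, 1.978]
contact_force: [0.8, -0.3, -1.9]
grip_width: 23.7
```

```bash
python3 -m handwheel '[{"claw":15,"dx":0,"dy":0,"dz":1,"rx":0,"ry":0,"rz":0},{"claw":15,"dx":0,"dy":0,"dz":0,"rx":0,"ry":0,"rz":0},{"claw":15,"dx":0,"dy":0,"dz":0,"rx":0,"ry":0,"rz":0}]'
python3 -m handwheel '[{"claw":15,"dx":0,"dy":0,"dz":1,"rx":0,"ry":0,"rz":0},{"claw":15,"dx":0,"dy":0,"dz":0,"rx":0,"ry":0,"rz":0},{"claw":15,"dx":0,"dy":0,"dz":0,"rx":0,"ry":0,"rz":0}]'
python3 -c "
from go import *
print(bot.get_obs()['contact_force'])"
```

```text
time: 11.8
tool_pos: [477.6, -221.8, 133.6]
tcp_rot: [3.139, 0.002, 1.978]
contact_force: [-2.2, 1.9, 5.3]
grip_width: 24.3
time: 12.1
tool_pos: [477.6, -221.7, 133.5]
tcp_rot: [3.138, 0.002, 1.979]
contact_force: [-3.9, 2.8, 12.8]
grip_width: 23.6
[-3.857  2.803 12.803]
```

Floor contact at TCP z = 133.5, as predicted. Easing the preload, opening and retreating straight up.

```bash
python3 -m handwheel '[{"claw":15,"dx":0,"dy":0,"dz":-1,"rx":0,"ry":0,"rz":0},{"claw":15,"dx":0,"dy":0,"dz":-0.4,"rx":0,"ry":0,"rz":0},{"claw":26,"dx":0,"dy":0,"dz":0,"rx":0,"ry":0,"rz":0},{"claw":32,"dx":0,"dy":0,"dz":0,"rx":0,"ry":0,"rz":0},{"claw":40,"dx":0,"dy":0,"dz":0,"rx":0,"ry":0,"rz":0},{"claw":50,"dx":0,"dy":0,"dz":0,"rx":0,"ry":0,"rz":0},{"claw":60,"dx":0,"dy":0,"dz":0,"rx":0,"ry":0,"rz":0},{"claw":60,"dx":0,"dy":0,"dz":0,"rx":0,"ry":0,"rz":0}]'
python3 -m handwheel '[{"claw":60,"dx":0,"dy":0,"dz":-10,"rx":0,"ry":0,"rz":0},{"claw":60,"dx":0,"dy":0,"dz":-20,"rx":0,"ry":0,"rz":0},{"claw":60,"dx":0,"dy":0,"dz":-25,"rx":0,"ry":0,"rz":0},{"claw":60,"dx":0,"dy":0,"dz":-25,"rx":0,"ry":0,"rz":0},{"claw":60,"dx":0,"dy":0,"dz":-20,"rx":0,"ry":0,"rz":0},{"claw":60,"dx":0,"dy":0,"dz":-10,"rx":0,"ry":0,"rz":0},{"claw":60,"dx":0,"dy":0,"dz":0,"rx":0,"ry":0,"rz":0}]'
python3 - <<'E'
from go import *
import cv2
need([502,332,200],14,0)
for n in("scene","top"):cv2.imwrite(f"pics/{n}3.png",bot.capture(n)["frame"][:,:,::-1])
a,b=[cv2.imread(f"pics/{n}3.png") for n in("scene","top")]
cv2.imwrite("pics/rel.png",np.hstack([a[120:480,130:530],b[60:420,140:540]]))
E
```

```text
time: 12.9
tool_pos: [477.5, -221.8, 133.1]
tcp_rot: [3.139, 0.001, 1.978]
contact_force: [-0.8, -1.1, 1.8]
grip_width: 57.9
time: 13.6
tool_pos: [477.8, -222.1, 244.8]
tcp_rot: [3.137, 0.004, 1.978]
contact_force: [-0.3, -0.4, -1.0]
grip_width: 59.8
t 13.6 pos [ 477.767 -222.141  244.77 ] F [-0.284 -0.382 -1.022] w 59.8
rotvec [0.005 0.003 0.163] shift now-frame [499.3   241.727  43.959] target-frame [531.819 157.573  44.77 ]
```

View pics/rel.png

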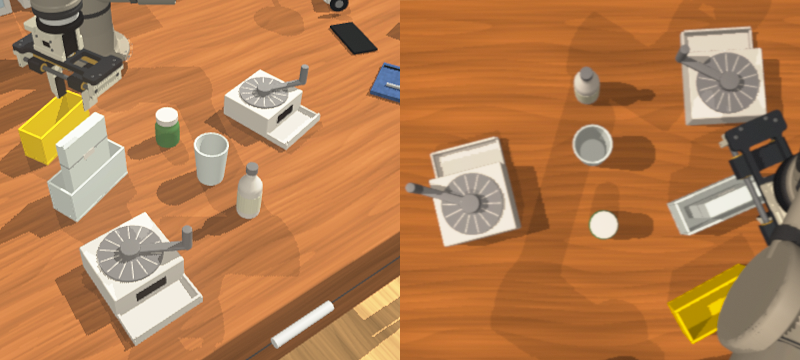

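The case stands upright in the bin with its lid above the rim (crop about (83,140)). The cup, jar and bottle are unmoved. The lever is at rest and free: knob at top px (153,248), hub at (210,263). Next is the pre-push pose on the knob's CCW side.

```bash
cat >> go.py <<'E'
PIV=np.array([473.5,236.3]);
def lev(a,t,z,r=100):  # lever heading deg, tangential (ccw) offset
    h=np.radians(a);return np.r_[PIV+r*np.array([np.cos(h),np.sin(h)])+t*np.array([-np.sin(h),np.cos(h)]),z]
E
python3 -c "
from go import *
print(lev(73.9,30,245));need(lev(73.9,30,245),73.9,0)"
```

```text
[472.408 340.697 245.   ]
t 13.7 pos [ 476.906 -221.627  242.527] F [ 0.135  0.254 -0.123] w 60.0
rotvec [ 0.002  0.001 -0.882] shift now-frame [518.041 218.78   -2.168] target-frame [160.263 539.022  -2.473]
```

```bash
python3 -m handwheel '[{"claw":60,"dx":17,"dy":7.2,"dz":-5,"rx":0,"ry":0,"rz":0},{"claw":40,"dx":35,"dy":14.8,"dz":-5,"rx":0,"ry":0,"rz":0},{"claw":20,"dx":35,"dy":14.8,"dz":0,"rx":0,"ry":0,"rz":0},{"claw":0,"dx":35,"dy":14.8,"dz":0,"rx":0,"ry":0,"rz":0},{"claw":0,"dx":35,"dy":14.8,"dz":0,"rx":0,"ry":0,"rz":0},{"claw":0,"dx":35,"dy":14.8,"dz":0,"rx":0,"ry":0,"rz":0},{"claw":0,"dx":35,"dy":14.8,"dz":0,"rx":0,"ry":0,"rz":0},{"claw":0,"dx":35,"dy":14.8,"dz":0,"rx":0,"ry":0,"rz":0},{"claw":0,"dx":35,"dy":14.8,"dz":0,"rx":0,"ry":0,"rz":0},{"claw":0,"dx":35,"dy":14.8,"dz":0,"rx":0,"ry":0,"rz":0}]'
python3 -m handwheel '[{"claw":0,"dx":35,"dy":14.8,"dz":0,"rx":0,"ry":0,"rz":0},{"claw":0,"dx":35,"dy":14.8,"dz":0,"rx":0,"ry":0,"rz":0},{"claw":0,"dx":35,"dy":14.8,"dz":0,"rx":0,"ry":0,"rz":0},{"claw":0,"dx":35,"dy":14.8,"dz":0,"rx":0,"ry":0,"rz":0},{"claw":0,"dx":30,"dy":12.7,"dz":0,"rx":0,"ry":0,"rz":0},{"claw":0,"dx":16,"dy":6.7,"dz":0,"rx":0,"ry":0,"rz":0},{"claw":0,"dx":0,"dy":0,"dz":0,"rx":0,"ry":0,"rz":0}]'
python3 -m handwheel '[{"claw":0,"dx":0,"dy":0,"dz":0,"rx":0,"ry":0,"rz":-0.126},{"claw":0,"dx":0,"dy":0,"dz":0,"rx":0,"ry":0,"rz":-0.126},{"claw":0,"dx":0,"dy":0,"dz":0,"rx":0,"ry":0,"rz":-0.126},{"claw":0,"dx":0,"dy":0,"dz":0,"rx":0,"ry":0,"rz":-0.126},{"claw":0,"dx":0,"dy":0,"dz":0,"rx":0,"ry":0,"rz":-0.126},{"claw":0,"dx":0,"dy":0,"dz":0,"rx":0,"ry":0,"rz":-0.126},{"claw":0,"dx":0,"dy":0,"dz":0,"rx":0,"ry":0,"rz":-0.126},{"claw":0,"dx":0,"dy":0,"dz":0,"rx":0,"ry":0,"rz":0}]'
python3 -c "
from go import *
need(lev(73.9,30,90),73.9,0)"
```

```text
time: 14.7
tool_pos: [473.7, 140.1, 251.8]
tcp_rot: [3.142, 0.0, 1.978]
contact_force: [0.8, -1.3, -0.4]
grip_width: 0.6
time: 15.4
tool_pos: [472.2, 342.0, 251.6]
tcp_rot: [3.141, 0.001, 1.981]
contact_force: [0.8, -0.5, 0.1]
grip_width: 0.4
time: 16.2
tool_pos: [473.1, 338.9, 252.8]
tcp_rot: [-3.141, 0.002, 2.86]
contact_force: [0.4, -0.5, 0.2]
grip_width: 0.6
t 16.2 pos [473.134 338.905 252.792] F [ 0.411 -0.547  0.225] w 0.6
rotvec [-0.     0.002 -0.001] shift now-frame [  1.551   1.591 162.789] target-frame [  1.195   1.521 162.792]
```

```bash
python3 -m handwheel '[{"claw":0,"dx":1.5,"dy":1.5,"dz":15,"rx":0,"ry":0,"rz":0},{"claw":0,"dx":0,"dy":0,"dz":25,"rx":0,"ry":0,"rz":0},{"claw":0,"dx":0,"dy":0,"dz":30,"rx":0,"ry":0,"rz":0},{"claw":0,"dx":0,"dy":0,"dz":30,"rx":0,"ry":0,"rz":0},{"claw":0,"dx":0,"dy":0,"dz":25,"rx":0,"ry":0,"rz":0},{"claw":0,"dx":0,"dy":0,"dz":20,"rx":0,"ry":0,"rz":0},{"claw":0,"dx":0,"dy":0,"dz":15,"rx":0,"ry":0,"rz":0},{"claw":0,"dx":0,"dy":0,"dz":3,"rx":0,"ry":0,"rz":0},{"claw":0,"dx":0,"dy":0,"dz":0,"rx":0,"ry":0,"rz":0},{"claw":0,"dx":0,"dy":0,"dz":0,"rx":0,"ry":0,"rz":0}]'
python3 - <<'E'
from go import *
import cv2
need(lev(73.9,30,90),73.9,0)
a,b=[bot.capture(n)["frame"][:,:,::-1] for n in("scene","top")]
cv2.imwrite("pics/prepush.png",np.hstack([cv2.resize(a[130:290,340:500],None,fx=2.5,fy=2.5),cv2.resize(b[190:350,110:270],None,fx=2.5,fy=2.5)]))
d,s=lev(73.9,20,0),lev(73.9,18.5,0)
print(d[:2],lev(7.9,18.5,0)[:2])
# one row of the arc: rz=.0575 with TCP at (100,19) in lever frame
t=.0575;p=np.array([100,19.]);q=np.array([[np.cos(t),np.sin(t)],[-np.sin(t),np.cos(t)]])@p-p
print('per row radial',q[0],'tang ccw',q[1],' tool y heads radially out, tool x ccw')
E
```

```text
time: 17.2
tool_pos: [473.0, 342.4, 91.1]
tcp_rot: [3.14, 0.004, 2.859]
contact_force: [1.0, 0.5, 0.2]
grip_width: 0.7
t 17.2 pos [472.971 342.361  91.1  ] F [0.952 0.481 0.203] w 0.7
rotvec [ 0.002  0.004 -0.002] shift now-frame [ 0.08  -1.756  1.097] target-frame [ 0.079 -1.754  1.1  ]
[482.016 337.924] [570.008 268.369]
per row radial 0.9266311285100102 tang ccw -5.778232756182874  tool y heads radially out, tool x ccw
```

View pics/prepush.png

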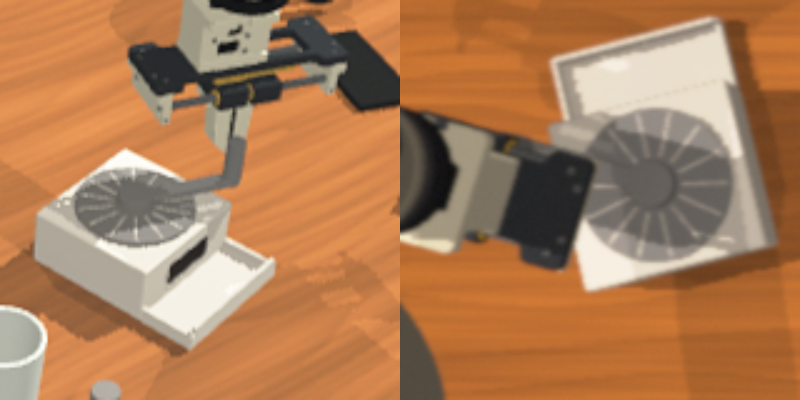

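The closed fingers stand behind the knob at (235,150) on its CCW side, clear of it. Making contact, then following the arc.

```bash
python3 -m handwheel '[{"claw":0,"dx":-6,"dy":-1.5,"dz":0,"rx":0,"ry":0,"rz":0},{"claw":0,"dx":-5,"dy":0,"dz":0,"rx":0,"ry":0,"rz":0},{"claw":0,"dx":-5.8,"dy":0.9,"dz":0,"rx":0,"ry":0,"rz":0.0575},{"claw":0,"dx":-5.8,"dy":0.9,"dz":0,"rx":0,"ry":0,"rz":0.0575},{"claw":0,"dx":-5.8,"dy":0.9,"dz":0,"rx":0,"ry":0,"rz":0.0575},{"claw":0,"dx":-5.8,"dy":0.9,"dz":0,"rx":0,"ry":0,"rz":0.0575},{"claw":0,"dx":-5.8,"dy":0.9,"dz":0,"rx":0,"ry":0,"rz":0.0575},{"claw":0,"dx":-5.8,"dy":0.9,"dz":0,"rx":0,"ry":0,"rz":0.0575},{"claw":0,"dx":-5.8,"dy":0.9,"dz":0,"rx":0,"ry":0,"rz":0.0575},{"claw":0,"dx":-5.8,"dy":0.9,"dz":0,"rx":0,"ry":0,"rz":0.0575}]'
python3 -c "
from go import *
need(lev(73.9-8*3.295,19,91),73.9-8*3.295,0)"
```

```text
time: 18.3
tool_pos: [526.7, 322.6, 90.4]
tcp_rot: [3.14, 0.001, 2.398]
contact_force: [-1.4, -1.0, 0.2]
grip_width: 0.5
t 18.3 pos [526.723 322.591  90.356] F [-1.427 -0.955  0.163] w 0.5
rotvec [ 0.001  0.001 -0.003] shift now-frame [ 0.012  0.41  -0.643] target-frame [ 0.012  0.41  -0.644]
```

Tracking is within 0.5 mm with about 1.7 N from the spring. Continuing.

```bash
python3 -m handwheel '[{"claw":0,"dx":-5.8,"dy":0.9,"dz":0,"rx":0,"ry":0,"rz":0.0575},{"claw":0,"dx":-5.8,"dy":0.9,"dz":0,"rx":0,"ry":0,"rz":0.0575},{"claw":0,"dx":-5.8,"dy":0.9,"dz":0,"rx":0,"ry":0,"rz":0.0575},{"claw":0,"dx":-5.8,"dy":0.9,"dz":0,"rx":0,"ry":0,"rz":0.0575},{"claw":0,"dx":-5.8,"dy":0.9,"dz":0,"rx":0,"ry":0,"rz":0.0575},{"claw":0,"dx":-5.8,"dy":0.9,"dz":0,"rx":0,"ry":0,"rz":0.0575},{"claw":0,"dx":-5.8,"dy":0.9,"dz":0,"rx":0,"ry":0,"rz":0.0575},{"claw":0,"dx":-5.8,"dy":0.9,"dz":0,"rx":0,"ry":0,"rz":0.0575},{"claw":0,"dx":-5.8,"dy":0.9,"dz":0,"rx":0,"ry":0,"rz":0.0575},{"claw":0,"dx":0,"dy":0,"dz":0,"rx":0,"ry":0,"rz":0}]'
python3 -m handwheel '[{"claw":0,"dx":-2.9,"dy":0.5,"dz":0,"rx":0,"ry":0,"rz":0.0287},{"claw":0,"dx":0,"dy":0,"dz":0,"rx":0,"ry":0,"rz":0}]'
python3 -c "
from go import *
a=73.9-17.5*3.295
need(lev(a,19,91),a,0)"
```

```text
time: 19.3
tool_pos: [562.3, 284.2, 90.3]
tcp_rot: [3.14, 0.0, 1.881]
contact_force: [-3.4, 1.4, 0.3]
grip_width: 0.5
time: 19.5
tool_pos: [563.5, 282.1, 90.3]
tcp_rot: [3.14, 0.001, 1.854]
contact_force: [-2.7, 0.6, 0.2]
grip_width: 0.9
t 19.5 pos [563.485 282.146  90.285] F [-2.678  0.609  0.205] w 0.9
rotvec [ 0.002  0.001 -0.   ] shift now-frame [ 0.144  0.787 -0.714] target-frame [ 0.144  0.785 -0.715]
```

```bash
python3 -m handwheel '[{"claw":0,"dx":-4,"dy":1,"dz":0,"rx":0,"ry":0,"rz":0.04},{"claw":0,"dx":-4,"dy":0.7,"dz":0,"rx":0,"ry":0,"rz":0.04},{"claw":0,"dx":0,"dy":0,"dz":0,"rx":0,"ry":0,"rz":0}]'
python3 -m handwheel '[{"claw":0,"dx":-3,"dy":0.5,"dz":0,"rx":0,"ry":0,"rz":0.03},{"claw":0,"dx":0,"dy":0,"dz":0,"rx":0,"ry":0,"rz":0},{"claw":0,"dx":0,"dy":0,"dz":0,"rx":0,"ry":0,"rz":0}]'
python3 -m handwheel '[{"claw":0,"dx":-2,"dy":0.3,"dz":0,"rx":0,"ry":0,"rz":0.02},{"claw":0,"dx":0,"dy":0,"dz":0,"rx":0,"ry":0,"rz":0},{"claw":0,"dx":0,"dy":0,"dz":0,"rx":0,"ry":0,"rz":0}]'
```

```text
time: 19.8
tool_pos: [567.4, 274.9, 90.3]
tcp_rot: [3.139, 0.0, 1.774]
contact_force: [-1.7, 1.6, 0.2]
grip_width: 0.2
time: 20.1
tool_pos: [568.4, 272.2, 90.4]
tcp_rot: [3.139, 0.0, 1.745]
contact_force: [-2.7, 1.7, -1.6]
grip_width: 0.2
time: 20.4
tool_pos: [568.9, 271.1, 90.4]
tcp_rot: [3.139, -0.001, 1.724]
contact_force: [-2.7, 4.8, -0.9]
grip_width: 0.3
```

```bash
python3 -m handwheel '[{"claw":0,"dx":-1.5,"dy":0.2,"dz":0,"rx":0,"ry":0,"rz":0},{"claw":0,"dx":0,"dy":0,"dz":0,"rx":0,"ry":0,"rz":0},{"claw":0,"dx":0,"dy":0,"dz":0,"rx":0,"ry":0,"rz":0}]'
python3 -m handwheel '[{"claw":0,"dx":-1.5,"dy":0.2,"dz":0,"rx":0,"ry":0,"rz":0},{"claw":0,"dx":0,"dy":0,"dz":0,"rx":0,"ry":0,"rz":0},{"claw":0,"dx":0,"dy":0,"dz":0,"rx":0,"ry":0,"rz":0}]'
```

```text
time: 20.7
tool_pos: [569.0, 270.6, 90.4]
tcp_rot: [3.139, -0.002, 1.724]
contact_force: [-2.6, 9.3, -1.3]
grip_width: 0.1
time: 21.0
tool_pos: [569.1, 270.0, 90.4]
tcp_rot: [3.139, -0.004, 1.724]
contact_force: [-4.5, 11.8, -1.3]
grip_width: 0.3
```

The force rises with almost no travel, which fits the stop. One more nudge, then I'll check the lever angle in the image.

```bash
python3 -m handwheel '[{"claw":0,"dx":-2,"dy":0.2,"dz":0,"rx":0,"ry":0,"rz":0},{"claw":0,"dx":0,"dy":0,"dz":0,"rx":0,"ry":0,"rz":0},{"claw":0,"dx":0,"dy":0,"dz":0,"rx":0,"ry":0,"rz":0}]'
python3 - <<'E'
from go import *
from h import C
import cv2
a,b=[bot.capture(n)["frame"][:,:,::-1].copy() for n in("scene","top")]
A=cv2.resize(a[140:290,340:490],None,fx=2.6,fy=2.6)
print(bot.get_obs()['contact_force'])
for z in(74,116):
    q=C["scene"]["view"]@np.r_[lev(7.9,0,z),1];k=C["scene"]["camera_matrix"]@q[:3];print(z,((k[:2]/k[2]-[340,140])*2.6).round(0))
    q=C["scene"]["view"]@np.r_[lev(12,0,z),1];k=C["scene"]["camera_matrix"]@q[:3];print('  4deg short',z,((k[:2]/k[2]-[340,140])*2.6).round(0))
cv2.imwrite("pics/stop.png",A)
E
```

```text
time: 21.3
tool_pos: [569.3, 269.2, 90.4]
tcp_rot: [3.139, -0.006, 1.724]
contact_force: [-5.8, 15.3, -0.9]
grip_width: 0.9
[-5.253 15.828 -1.672]
74 [223. 232.]
  4deg short 74 [229. 228.]
116 [229. 194.]
  4deg short 116 [235. 191.]
```

View pics/stop.png

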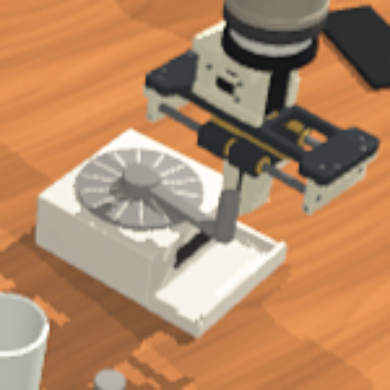

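The knob top is at (228,193), against a predicted (229,194) at the stop. The 16 N load is far above the 2 N spring force, so the stop is reached. Backing out along the same arc so the lever follows to rest.

```bash
python3 -m handwheel '[{"claw":0,"dx":5,"dy":-0.5,"dz":0,"rx":0,"ry":0,"rz":0},{"claw":0,"dx":5.75,"dy":-1.2,"dz":0,"rx":0,"ry":0,"rz":-0.0575},{"claw":0,"dx":5.75,"dy":-1.2,"dz":0,"rx":0,"ry":0,"rz":-0.0575},{"claw":0,"dx":5.75,"dy":-1.2,"dz":0,"rx":0,"ry":0,"rz":-0.0575},{"claw":0,"dx":5.75,"dy":-1.2,"dz":0,"rx":0,"ry":0,"rz":-0.0575},{"claw":0,"dx":5.75,"dy":-1.2,"dz":0,"rx":0,"ry":0,"rz":-0.0575},{"claw":0,"dx":5.75,"dy":-1.2,"dz":0,"rx":0,"ry":0,"rz":-0.0575},{"claw":0,"dx":5.75,"dy":-1.2,"dz":0,"rx":0,"ry":0,"rz":-0.0575},{"claw":0,"dx":5.75,"dy":-1.2,"dz":0,"rx":0,"ry":0,"rz":-0.0575},{"claw":0,"dx":5.75,"dy":-1.2,"dz":0,"rx":0,"ry":0,"rz":-0.0575}]'
python3 -m handwheel '[{"claw":0,"dx":5.75,"dy":-1.2,"dz":0,"rx":0,"ry":0,"rz":-0.0575},{"claw":0,"dx":5.75,"dy":-1.2,"dz":0,"rx":0,"ry":0,"rz":-0.0575},{"claw":0,"dx":5.75,"dy":-1.2,"dz":0,"rx":0,"ry":0,"rz":-0.0575},{"claw":0,"dx":5.75,"dy":-1.2,"dz":0,"rx":0,"ry":0,"rz":-0.0575},{"claw":0,"dx":5.75,"dy":-1.2,"dz":0,"rx":0,"ry":0,"rz":-0.0575},{"claw":0,"dx":5.75,"dy":-1.2,"dz":0,"rx":0,"ry":0,"rz":-0.0575},{"claw":0,"dx":5.75,"dy":-1.2,"dz":0,"rx":0,"ry":0,"rz":-0.0575},{"claw":0,"dx":5.75,"dy":-1.2,"dz":0,"rx":0,"ry":0,"rz":-0.0575},{"claw":0,"dx":0,"dy":0,"dz":0,"rx":0,"ry":0,"rz":0}]'
python3 -c "
from go import *
need(lev(73.9,40,91),73.9,0)"
```

```text
time: 22.4
tool_pos: [540.5, 313.7, 90.5]
tcp_rot: [3.139, 0.002, 2.244]
contact_force: [-1.7, 1.2, -1.6]
grip_width: -0.0
time: 23.3
tool_pos: [499.2, 335.9, 90.6]
tcp_rot: [3.14, 0.003, 2.702]
contact_force: [-1.3, 1.0, -0.3]
grip_width: 0.4
t 23.3 pos [499.218 335.899  90.62 ] F [-1.344  1.004 -0.264] w 0.4
rotvec [ 0.002  0.003 -0.158] shift now-frame [36.178 -8.636 -0.516] target-frame [37.089 -2.824 -0.38 ]
```

Now move clear of the knob tangentially, then straight up and back towards the start side.

```bash
python3 -m handwheel '[{"claw":0,"dx":6,"dy":-1.4,"dz":0,"rx":0,"ry":0,"rz":-0.0575},{"claw":0,"dx":6,"dy":-1.2,"dz":0,"rx":0,"ry":0,"rz":-0.0575},{"claw":0,"dx":8,"dy":-1,"dz":0,"rx":0,"ry":0,"rz":-0.04},{"claw":0,"dx":10,"dy":0,"dz":0,"rx":0,"ry":0,"rz":0},{"claw":0,"dx":12,"dy":0,"dz":0,"rx":0,"ry":0,"rz":0},{"claw":0,"dx":0,"dy":0,"dz":-15,"rx":0,"ry":0,"rz":0},{"claw":0,"dx":0,"dy":0,"dz":-30,"rx":0,"ry":0,"rz":0},{"claw":0,"dx":0,"dy":0,"dz":-40,"rx":0,"ry":0,"rz":0},{"claw":0,"dx":0,"dy":0,"dz":-40,"rx":0,"ry":0,"rz":0},{"claw":0,"dx":30,"dy":0,"dz":-20,"rx":0,"ry":0,"rz":0}]'
python3 -m handwheel '[{"claw":0,"dx":40,"dy":20,"dz":0,"rx":0,"ry":0,"rz":0},{"claw":0,"dx":40,"dy":20,"dz":0,"rx":0,"ry":0,"rz":0},{"claw":0,"dx":40,"dy":20,"dz":0,"rx":0,"ry":0,"rz":0},{"claw":0,"dx":30,"dy":15,"dz":0,"rx":0,"ry":0,"rz":0},{"claw":0,"dx":0,"dy":0,"dz":0,"rx":0,"ry":0,"rz":0},{"claw":0,"dx":0,"dy":0,"dz":0,"rx":0,"ry":0,"rz":0},{"claw":0,"dx":0,"dy":0,"dz":0,"rx":0,"ry":0,"rz":0}]'
python3 - <<'E'
from go import *
import cv2
a,b=[bot.capture(n)["frame"][:,:,::-1] for n in("scene","top")]
cv2.imwrite("pics/end.png",np.hstack([a[120:480,130:530],b[60:420,140:540]]))
t0=cv2.imread("pics/top3.png")  # before lever push
d=np.abs(b[230:270,140:235].astype(int)-t0[230:270,140:235]).mean();print('diff around lever',d)
E
```

```text
time: 24.3
tool_pos: [431.7, 354.4, 238.7]
tcp_rot: [3.136, 0.008, 2.852]
contact_force: [0.1, 1.3, 0.1]
grip_width: 0.2
time: 25.0
tool_pos: [306.6, 467.9, 234.7]
tcp_rot: [3.141, 0.003, 2.855]
contact_force: [0.5, -0.5, -0.3]
grip_width: 0.9
diff around lever 7.05780701754386
```

View pics/end.png

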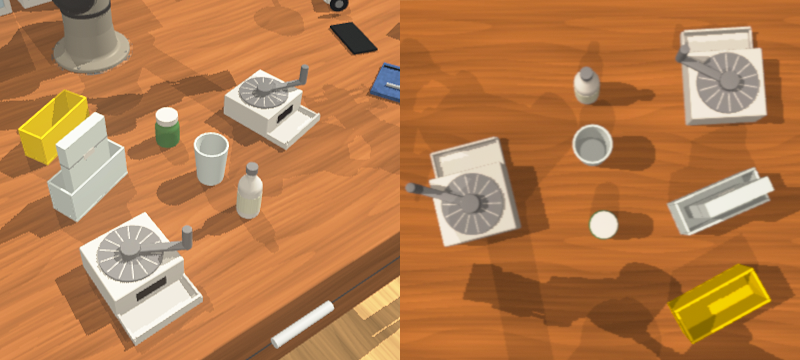

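The final view matches the pre-push one. The lever is back at rest (knob at top crop (412,188)) and the case is upright in the bin. The cup, jar and bottle are in place and the arm is clear. Handing in.

```bash
python3 -c "
from plant import bot
print(bot.close_job())"
```

```text
the job is handed in; nothing more can be done
None
```

The job is done and handed in at about 25 s of the 59 s limit.

- **Case:** I gripped it along its 30° lean, lifted it out of the tray and turned it upright. I lowered it into the white bin and let go only after floor contact, which came at the predicted height with about 13 N of press. I eased that load off before opening the gripper. The final picture shows it standing upright in the bin.
- **Lever:** I pushed the knob round with closed fingers. The force rose to about 16 N, against the 2 N spring, with almost no further travel. The knob was within a pixel or so of where it should be at the stop. I backed out along the same arc, and the final picture shows the lever at its rest position.
- **Other things:** the cup, jar and bottle stand where they were, and the arm ended clear of everything.

Three things did not go to plan:
- **Joint limit:** joint 5 reached its lower limit (0.28 rad) during the approach, so I gripped the case about 15 mm higher than intended.
- **Lever-area check:** an image difference around the lever before and after the push read 7 grey levels rather than near zero. I put that down to the arm's shadow and judged the rest position by eye.
- **Pictures:** I viewed 11 pictures, one over the budget of 10.

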